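# Push the offcut through the sprung flap of the scrap box

### The job

Before the grinder is started, the wood offcut on the ledge of the red scrap box has to go inside, where sparks cannot reach it. Press the sprung metal flap well down with one finger and, while you hold it open, push the offcut along the ledge and over its far edge with the other finger so that it drops into the box; do not lift the offcut and do not slide it onto the closed flap. Then come away so that the flap springs fully shut, and leave the other things on the bench where they are.

Things in the scene. Friction and masses are not known exactly. Their poses are not given: they have to be found in the camera images.
- scrap_box: Red sheet-metal box, screwed down, hollow, flat top 215 mm above the bench, 3 mm sheet. Origin on the bench straight below the sill (the ledge's far edge, x = 0); z up, +x the push direction from ledge to opening, +y the box's left. It spans x -120..110, y -140..130 mm; inner floor 8 mm above the bench. All mm given for the other entries are in this frame.
- sill (a point): Middle of the sill, on the ledge's surface, at (0, -20, 215) mm. The ledge is the flat top over x -120..0, y -85..42 mm, between two guide lips 2.5 mm thick and 8 mm high along x, at y 42..45 and y -88..-85; it is open at its front and at the sill.
- flap (a joint): Angle of the L-shaped bare steel flap, rad: 0 = shut, flush with the ledge; grows as it is pressed down into the box; stop at 0.85. Hinge along x at y = 117, z = 213.5 mm, so the surface at y sinks by (117 - y) * tan(angle) mm. A spring shuts it: 0.26 N m starts it, about 0.4 N m holds it at 0.75 rad (6 to 8 N on the press strip). Shut, it bears the offcut.
- press_strip (a point): Middle of the black ribbed rubber strip on the flap, 50 mm from the hinge; the strip is 174 mm long (x -98..76), 32 mm wide (y 51..83 when shut). The flap fills an L-shaped opening: x 0..85 over y -85..117 past the sill, and beside the ledge x -107..0 over y 45..117 (press wing). Pressing anywhere on it opens it; its other surroundings on top are fixed sheet.
- offcut_center (a point): Centre of the loose pale wood offcut, a block 45 x 90 x 45 mm (its own x, y, z), 0.07 to 0.14 kg. It lies on the ledge with its long side (y) roughly along the sill and slides freely.
- offcut: The same wood offcut; origin at the centre of its underside, axes as for its centre.
- glasses_case: Black spectacle case 61 x 150 x 45 mm, bystander; origin under its centre.
- spray_can: White spray can with black cap, 56 mm across, 170 mm high, bystander; origin under its centre.
- masking_tape: Roll of masking tape 97 mm across, 25 mm high, bystander; origin under its centre.
- tape_measure: Yellow tape measure 65 x 70 x 35 mm, bystander; origin under its centre.
- caliper: Slide caliper 75 x 210 x 10 mm lying near the bench's front edge, bystander; origin under its centre.
- spanner: Open-ended spanner 31 x 162 x 6 mm lying near the bench's front edge, bystander; origin under its centre.
- tin: Open grey tin of screws, 75 mm across, 46 mm high, bystander; origin under its centre.
- bench_pliers: Red-handled pliers 171 x 53 x 14 mm, bystander; origin under their centre.
Mind the look-alikes: they are no part of the job. What is shaped like the offcut but orange is not meant.

How it is judged (in metres and radians):
On the way, in this order (a step that is already met when the one before it is completed fails the run):
1. a finger holds the flap open at least 0.35 rad while the offcut still lies on the ledge (value of joint flap above 0.35 rad and contact force between the fingers and flap above 0.5 N and z of offcut_center in the frame of scrap_box above 0.225 m and x of offcut_center in the frame of scrap_box below 0.012 m), for 0.1 s.
2. the offcut has dropped through while the flap was held open (z of offcut_center in the frame of scrap_box below 0.19 m and value of joint flap above 0.25 rad and contact force between the fingers and flap above 0.3 N), for 0.02 s.
At the end, for the whole second after the job is handed in: The offcut rests inside the scrap box (its centre less than 100 mm above the bench, within the box's walls, slower than 0.03 m/s) and the flap is shut (below 0.05 rad) (z of offcut_center in the frame of scrap_box between 0 and 0.1 m and x of offcut_center in the frame of scrap_box between -0.12 and 0.11 m and y of offcut_center in the frame of scrap_box between -0.14 and 0.13 m and value of joint flap below 0.05 rad and linear speed of offcut below 0.03 m/s); the robot touches nothing.
It fails at once if the offcut is slid onto the shut flap (its centre more than 8 mm past the sill, still on top, with the flap open less than 0.25 rad) (x of offcut_center in the frame of scrap_box above 0.008 m and z of offcut_center in the frame of scrap_box above 0.225 m and value of joint flap below 0.25 rad).
It fails at once if the offcut is lifted (its centre more than 20 mm higher than where it lay) (z of offcut_center in the frame of scrap_box above 0.2575 m).
It fails at once if a bystander is moved by more than 20 mm (distance of any of glasses_case, spray_can, masking_tape, tape_measure, caliper, spanner, tin, bench_pliers from where it was at the start of the episode above 0.02 m).
It also fails if it takes over 40 s, if anything falls off the work surface, if the arm or the gripper's body presses on something with over 40 N, if the wrist force passes 120 N, or if a joint passes its speed limit or range.

### The arm

A 6-joint arm with a two-finger parallel gripper is mounted at the origin on a cart in front of the work surface, level with it; the furniture and walls round the work are solid. World frame = base frame: x ahead of the robot, y to its left, z up, the work surface at z = 0. Lengths are in mm, angles in rad, forces in N, time in s.
With the tool pointing down it reaches from about 350 to 975 mm from the base axis. Payload 7.1 kg.
Tool frame: the origin (TCP) lies midway between the tips of the shut fingers; the grasp point (between the pads) lies ctrl.grip_point_offset behind it (ctrl.grip_point_offset is the distance from the TCP to the grasp point, in mm); z points along the fingers, y is the line along which they close (so a half turn about z gives the same grasp; the last joint's range is limited). The gripper opens to 88 mm and grips with 3 to 60 N. Pads are 20 mm wide; open, the fingers measure 115 mm over their backs; the gripper's body (75 mm by 178 mm) begins 61 mm behind the grasp point.
Start: joints at [-1.206, 0.423, 1.63, -0, 1.089, -0.019], TCP at [234.045, -579.506, 222.675] pointing down, gripper open.
Joint ranges: [-3, 3], [-0.9, 2.11], [0.09, 2.58], [-1.31, 4.45], [0.11, 2.69], [-2.54, 2.54]. Speed limits (rad/s): [2.39, 2.39, 3.01, 3.14, 3.14, 3.14].

### API

Orientations are given as a rotation vector (axis times angle).
In Python, from workcell import ctrl, get_image, close_job, finder gives the robot as it stands.
- The arm moves only by the tool servo_tool, never from a script. Its argument "deltas" is a list of rows, each a list of 2 entries, a list of its own where there are three numbers: the shift along the tool's x, y, z in mm, then the turn, a rotation vector about the tool's x, y, z in rad. A call has 1 to 5 rows; each row is the pose to reach, as a shift and turn from the pose commanded when the call began, along the tool's axes at that moment; what a row does not reach only later rows make up. A row lasts 1/12 s, in which the tool goes at most 41.7 mm and 7.16 degrees, less where a joint would pass 70% of its speed; a pose out of reach is approached as far as the arm can. A call with a gripper value outside its range is refused whole. "grip" is the closure, from -1 (fully open) to 1 (shut), so that 0 is half open, set as the call begins (left out, the last holds). The fingers move at their own pace and stop on an object; the grip force is fixed at half the most. Time passes only in rows, so rows that repeat a pose let the fingers close. It gives the time, the measured TCP pose, the force, the opening and the grip force at its end, in the units of the state.
- ctrl.get_obs(): the state, without advancing time (a new reading comes with each control period).
- get_image(name): name is "scene" or "top" or "wrist"; returns a dict with "frame" (400x640x3 uint8, blue, green, red), "depth" (400x640 float32, mm along the optical axis (not along the pixel's ray), 0 where there is no reading), "K" (3x3 intrinsics, pixels), "dist" ([k1, k2, p1, p2, k3] as OpenCV has them; the pictures are not rectified), "pose" (4x4, takes a point from camera to world coordinates). Camera axes: x right, y down, z forward; pixel columns grow to the right and rows downward; lengths in mm; the calibration is good to about 2 mm. A picture is of the moment at which its call begins.
- close_job(): hands the job in; it is judged then, once.
Trained networks look in a picture, given as the dict that the camera call returned (one of the last four; its "shot" number tells which), for a name from the list of things; names that differ only in an ending like _2 or _b are one class to them, and where a whole thing is asked for, a point or a joint stands for the part that bears it (a point fixed in the world has none). Each returns a list of dicts, best first, with "score" (0 to 1); they miss things now and then, are a little off and sometimes report something else, mostly with a low value. They report only what shows in the picture. A call takes as long as a camera call. They do not tell look-alikes from the thing itself.
- finder.search_frame(query, picture): "rect" ([centre column, centre row, width, height] as shares, 0 to 1, of the picture: columns of its width, rows of its height, round what is visible of it).
- finder.silhouettes(query, picture): "mask" (400x640 bool, what is visible of it) and "rect" ([centre column, centre row, width, height] as shares, 0 to 1, of the picture: columns of its width, rows of its height, round what is visible of it).
The state is a dict: "t": time; "qpos": joint angles; "qvel": joint speeds; "joint_torque": joint torques, N m; "ee_pos": TCP position; "orientation": TCP orientation; "ft_force": force on the tool from outside, world axes, zero at the start; "moment": the same for the moment, N m; "width": finger opening in mm; "grasp_force": force on a finger pad.
Only numpy, scipy, OpenCV 4.12 (cv2) and the standard library are available. Lean on these libraries where they do the work, as an engineer would, in place of code of your own. Each camera call takes 0.05 s, during which the arm holds its last target. There are 200 camera calls.

## Working session

There is one attempt and no reset: what is moved stays moved. The work goes in short steps, Python scripts to look and compute and a tool call to move; the robot and the scene stay as the last step left them, time stands still between calls to the robot, and variables do not carry over. Pictures are saved under pics/ and viewed, at most 10 in all, crops included, and the job is handed in when it is done.

Besides the shell and the picture viewer there is one more tool, called as a command line: name --argument value ..., lists and objects as JSON in quotes. servo_tool: Moves the arm, as the interface text tells. Its arguments: {"type":"object","properties":{"deltas":{"type":"array","items":{"type":"array"}},"grip":{"type":"number"}},"required":["deltas"]}

```bash
mkdir -p pics; ls; python3 - <<'E'
from workcell import ctrl,get_image,finder
import cv2,numpy as np
o=ctrl.get_obs(); print({k:np.round(v,3) for k,v in o.items()}, ctrl.grip_point_offset)
a=get_image("scene");b=get_image("top")
for n,p in(("scene",a),("top",b)):
    cv2.imwrite(f"pics/{n}0.png",p["frame"]); print(n,np.round(p["K"],1).tolist(),p["dist"],np.round(p["pose"],3).tolist())
E
```

```text
pics
{'t': np.float64(0.0), 'qpos': array([-1.206,  0.424,  1.631, -0.   ,  1.089, -0.019]), 'qvel': array([ 0.001,  0.   ,  0.001, -0.   , -0.001, -0.001]), 'joint_torque': array([ 1.0000e-03, -5.4461e+01, -2.7367e+01,  6.4000e-02,  2.3000e-02,
       -0.0000e+00]), 'ee_pos': array([ 233.833, -579.006,  221.929]), 'orientation': array([-3.082, -0.599,  0.   ]), 'ft_force': array([-0.871, -0.759,  0.01 ]), 'moment': array([-0.008, -0.036,  0.016]), 'grasp_force': np.float64(0.0), 'width': np.float64(88.076)} 18.700000000000003
scene [[427.7, 0.0, 318.4], [0.0, 427.7, 206.1], [0.0, 0.0, 1.0]] [-0.00690823  0.          0.          0.          0.        ] [[0.577, -0.434, 0.691, -487.316], [-0.816, -0.297, 0.495, -663.192], [-0.01, -0.85, -0.526, 906.245], [0.0, 0.0, 0.0, 1.0]]
top [[420.8, 0.0, 320.1], [0.0, 420.8, 196.1], [0.0, 0.0, 1.0]] [-0.02701488  0.          0.          0.          0.        ] [[-0.14, -0.949, 0.282, 50.014], [-0.99, 0.134, -0.04, 116.519], [0.001, -0.285, -0.959, 1714.574], [0.0, 0.0, 0.0, 1.0]]
```

View pics/scene0.png

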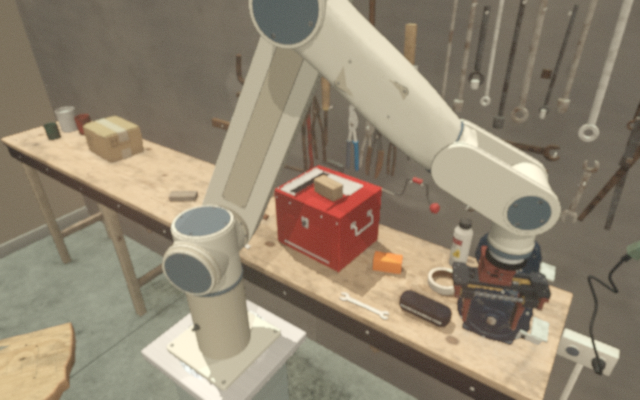

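View pics/top0.png

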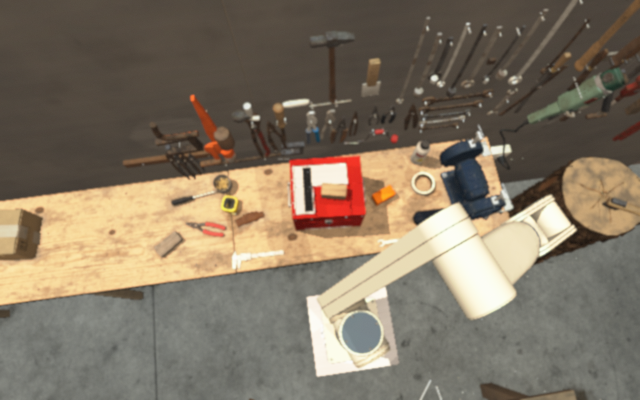

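The scene view shows the red box at about (328,215) with the offcut on it at (328,187) and the black strip on its left. In the top view the box is at (327,192), the offcut at (335,191) and the strip at (307,190). The orange block at (385,195) is the look-alike. Next I measure the box top and the offcut from depth.

```bash
cat > h.py <<'E'
from workcell import ctrl,get_image,finder
import cv2,numpy as np
from scipy.spatial.transform import Rotation as R
def cloud(p):
    h,w=p["depth"].shape; u,v=np.meshgrid(np.arange(w),np.arange(h))
    n=cv2.undistortPoints(np.stack([u,v],-1).reshape(-1,1,2).astype(float),p["K"],np.array(p["dist"])).reshape(h,w,2)
    d=p["depth"]; c=np.dstack([n[...,0]*d,n[...,1]*d,d])
    T=np.array(p["pose"]); return c@T[:3,:3].T+T[:3,3]
def rect(P): return cv2.minAreaRect(P[:,:2].astype(np.float32))
E
python3 - <<'E'
from h import *
for n in("top","scene"):
    p=get_image(n);C=cloud(p);ok=p["depth"]>0
    for q in("scrap_box","offcut"):
        for s in finder.silhouettes(q,p)[:2]:
            m=s["mask"]&ok; P=C[m]; print(n,q,round(s["score"],2),np.round(s["rect"],3), np.round(np.percentile(P,[2,50,98],axis=0),0).tolist())
            lo,hi=((208,224) if q=="scrap_box" else (252,270))
            m2=cv2.erode((ok&(C[...,2]>lo)&(C[...,2]<hi)&cv2.dilate(m.astype(np.uint8),np.ones((5,5))).astype(bool)).astype(np.uint8),np.ones((1,1))).astype(bool)
            if m2.sum()>10: print("  rect",m2.sum(),rect(C[m2]),np.round(np.median(C[m2],axis=0),1))
    g=p["frame"].astype(int)
    box=finder.silhouettes("scrap_box",p)[0]["mask"]
    dk=box&ok&(g.max(-1)<60)&(abs(C[...,2]-215)<12)
    if dk.sum()>10: print("  strip",dk.sum(),rect(C[dk]),np.round(np.median(C[dk],axis=0),1))
E
```

```text
top scrap_box 0.61 [0.509 0.478 0.116 0.186] [[402.0, -107.0, 29.0], [498.0, 34.0, 213.0], [635.0, 157.0, 221.0]]
  rect 3669 ((525.6015014648438, 22.812973022460938), (271.9825134277344, 234.2856903076172), 85.63673400878906) [528.1  31.6 214.1]
top offcut 0.94 [0.525 0.478 0.039 0.038] [[467.0, -41.0, 218.0], [489.0, 1.0, 258.0], [519.0, 45.0, 264.0]]
  rect 295 ((495.5475769042969, 2.0420989990234375), (89.72002410888672, 47.07748794555664), 77.561279296875) [495.    0.9 258.7]
top offcut 0.82 [0.597 0.489 0.039 0.067] [[481.0, -267.0, -5.0], [511.0, -214.0, 41.0], [557.0, -170.0, 50.0]]
  strip 180 ((525.5770263671875, 96.51219940185547), (17.28046417236328, 160.4576416015625), 85.74837493896484) [521.8  96.9 215.4]
scene scrap_box 0.73 [0.513 0.548 0.166 0.256] [[402.0, -117.0, 12.0], [430.0, -35.0, 160.0], [629.0, 159.0, 219.0]]
  rect 2563 ((525.3886108398438, 24.61414337158203), (276.35479736328125, 236.75335693359375), 85.98442077636719) [ 4.947e+02 -3.000e-01  2.157e+02]
scene scrap_box 0.3 [0.515 0.476 0.041 0.058] [[466.0, -43.0, 220.0], [482.0, -8.0, 250.0], [516.0, 47.0, 263.0]]
  rect 248 ((526.1052856445312, 22.20433807373047), (193.80589294433594, 107.55296325683594), 35.957950592041016) [495.4  12.4 216.7]
scene offcut 0.88 [0.602 0.658 0.044 0.058] [[480.0, -259.0, 2.0], [502.0, -221.0, 40.0], [539.0, -182.0, 48.0]]
scene offcut 0.74 [0.516 0.472 0.045 0.069] [[466.0, -43.0, 219.0], [481.0, -8.0, 251.0], [517.0, 45.0, 263.0]]
  rect 257 ((496.0500793457031, 3.1759109497070312), (94.8416976928711, 50.70515060424805), 78.64287567138672) [491.6  -2.4 259.9]
```

```bash
cat >> h.py <<'E'
O=np.array([530.8,28.3,0]); B=R.from_euler('z',-4.2,degrees=True)
def tgt(b,tilt=30): # box-frame TCP position, sideways tilt
    s,c=np.sin(np.radians(tilt)),np.cos(np.radians(tilt))
    M=np.array([[1,0,0],[0,-c,s],[0,-s,-c]]).T   # columns x,y,z in box frame
    return O+B.apply(b),B*R.from_matrix(M)
def delta(b,tilt=30,w=None):
    o=ctrl.get_obs(); p,r=tgt(np.array(b,float),tilt) 
    if w is not None: p=np.array(w,float)
    r0=R.from_rotvec(o["orientation"])
    print("delta",np.round(r0.inv().apply(p-o["ee_pos"]),1),"turn",np.round((r0.inv()*r).as_rotvec(),3))
def where():
    o=ctrl.get_obs(); print("t",o["t"],"box",np.round(B.inv().apply(o["ee_pos"]-O),1),"F",np.round(o["ft_force"],1),"q",np.round(o["qpos"],2),"w",o["width"])
E
python3 -c "
from h import *
print(tgt(np.array([-85,15,300.]))[0])
delta(0,0,[234,-579,430]);delta([-85,15,400],30)"
```

```text
[447.12684239  49.48496391 300.        ]Traceback (most recent call last):
  File "<string>", line 4, in <module>
    delta(0,0,[234,-579,430]);delta([-85,15,400],30)
    ~~~~~^^^^^^^^^^^^^^^^^^^^
  File "h.py", line 16, in delta
    o=ctrl.get_obs(); p,r=tgt(np.array(b,float),tilt)
                          ~~~^^^^^^^^^^^^^^^^^^^^^^^^
  File "h.py", line 14, in tgt
    return O+B.apply(b),B*R.from_matrix(M)
             ~~~~~~~^^^
  File "scipy/spatial/transform/_rotation.pyx", line 2579, in scipy.spatial.transform._rotation.Rotation.apply
IndexError: tuple index out of range
```

servo_tool --deltas '[[[0, 0, -42], [0, 0, 0]], [[0, 0, -84], [0, 0, 0]], [[0, 0, -126], [0, 0, 0]], [[0, 0, -168], [0, 0, 0]], [[0, 0, -200], [0, 0, 0]]]' --grip -1

```text
t: 0.92
ee_pos: [234.1, -579.7, 426.5]
orientation: [3.081, 0.599, 0.001]
ft_force: [0.3, -0.5, -0.1]
width: 87.7
grasp_force: 0.0
```

```bash
python3 -c "
from h import *
where();delta([-85,15,400],30)"
```

```text
t 0.9167 box [-251.4 -628.1  426.5] F [ 0.3 -0.5 -0.1] q [-1.21  0.27  1.39  0.    1.48 -0.02] w 87.68230120810796
delta [ 433.1 -503.7   24.9] turn [-0.511 -0.12   0.446]
```

servo_tool --deltas '[[[26, -30, 0], [0, 0, 0]], [[52, -60, 0], [0, 0, 0]], [[78, -90, 0], [0, 0, 0]], [[104, -120, 0], [0, 0, 0]], [[130, -151, 0], [0, 0, 0]]]'

```text
t: 1.33
ee_pos: [298.1, -389.1, 422.7]
orientation: [3.084, 0.598, 0.0]
ft_force: [0.6, 0.5, -0.0]
width: 87.9
grasp_force: 0.0
```

servo_tool --deltas '[[[26, -30, 0], [0, 0, 0]], [[52, -60, 0], [0, 0, 0]], [[78, -90, 0], [0, 0, 0]], [[104, -120, 0], [0, 0, 0]], [[130, -151, 0], [0, 0, 0]]]'

```text
t: 1.75
ee_pos: [362.1, -200.4, 422.9]
orientation: [3.084, 0.598, 0.001]
ft_force: [0.4, -0.4, 0.5]
width: 88.0
grasp_force: 0.0
```

```bash
python3 -c "
from h import *
where();delta([-85,15,400],30)"
```

```text
t 1.75 box [-151.5 -240.4  422.9] F [ 0.4 -0.4  0.5] q [-0.53 -0.1   1.8   0.    1.44  0.65] w 87.98783561317751
delta [ 172.3 -199.9   22.9] turn [-0.514 -0.12   0.446]
```

servo_tool --deltas '[[[22, -25, 2], [-0.08, -0.02, 0.07]], [[44, -50, 4], [-0.16, -0.04, 0.14]], [[66, -75, 6], [-0.24, -0.06, 0.21]], [[88, -100, 8], [-0.32, -0.08, 0.28]], [[110, -125, 10], [-0.4, -0.1, 0.35]]]'

```text
t: 2.17
ee_pos: [408.5, -69.9, 414.6]
orientation: [2.809, 0.138, -0.032]
ft_force: [1.4, -0.3, 0.0]
width: 87.8
grasp_force: 0.0
```

```bash
python3 -c "
from h import *
where();delta([-85,15,400],30)"
```

```text
t 2.1667 box [-114.8 -106.8  414.6] F [ 1.4 -0.3  0. ] q [ 0.04 -0.09  1.85 -0.33  1.42  1.57] w 87.80659298527371
delta [  49.9 -113.3  -25. ] turn [-0.193 -0.034  0.166]
```

servo_tool --deltas '[[[12, -30, -6], [-0.06, -0.01, 0.05]], [[25, -60, -12], [-0.12, -0.02, 0.1]], [[38, -90, -19], [-0.19, -0.03, 0.16]], [[50, -113, -25], [-0.193, -0.034, 0.166]], [[50, -113, -25], [-0.193, -0.034, 0.166]]]'

```text
t: 2.58
ee_pos: [448.2, 52.6, 398.0]
orientation: [2.62, -0.084, -0.031]
ft_force: [-0.1, 0.1, -0.5]
width: 87.9
grasp_force: 0.0
```

```bash
python3 -c "
from h import *
where();delta([-85,15,285],30)
a=get_image('wrist');b=get_image('scene')
cv2.imwrite('pics/w1.png',np.hstack([a['frame'][::2,::2],cv2.resize(b['frame'][100:300,200:520],(320,200))]))
P=[]
C=cloud(b)
for s in finder.silhouettes('offcut',b)[:2]:
    m=s['mask']&(C[...,2]>252)&(C[...,2]<270)
    if m.sum()>10: P=C[m];print(rect(P),np.round(B.inv().apply(np.append(rect(P)[0],0)-O),1))
"
```

```text
t 2.5833 box [-84.1  18.1 398. ] F [-0.1  0.1 -0.5] q [ 0.4   0.1   1.74 -0.46  1.55  2.1 ] w 87.91362407463338
delta [ -0.2 -53.5  99.5] turn [-0.003  0.002  0.01 ]
((496.6287536621094, 2.0338363647460938), (93.73153686523438, 49.893314361572266), 76.07549285888672) [-32.2 -28.7   0. ]
```

View pics/w1.png

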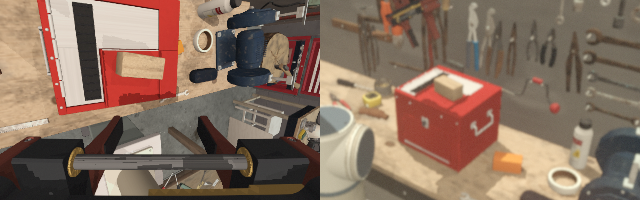

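The crops show the strip on the left, the offcut on the ledge at about (140,66), and the fingers at the lower edge of the wrist view. The gripper is clear above the box. I'll check the wrist camera's clearance, then descend.

```bash
python3 -c "
from h import *
a=get_image('wrist');o=ctrl.get_obs()
print(R.from_rotvec(o['orientation']).inv().apply(np.array(a['pose'])[:3,3]-o['ee_pos']))
where();delta([-86,15,285],30)"
```

```text
[  79.10057747   -1.17439033 -162.3367917 ]
t 2.7833 box [-85.5  12.9 399.6] F [-0.7  0.2  0.2] q [ 0.39  0.1   1.75 -0.46  1.55  2.1 ] w 87.45342415711869
delta [  0.  -58.8  98.3] turn [-0.003  0.003  0.004]
```

servo_tool --deltas '[[[0, -15, 25], [0, 0, 0]], [[0, -30, 50], [0, 0, 0]], [[0, -45, 75], [0, 0, 0]], [[0, -58, 98], [0, 0, 0]], [[0, -58, 98], [0, 0, 0]]]'

```text
t: 3.2
ee_pos: [443.6, 47.4, 282.2]
orientation: [2.617, -0.092, -0.04]
ft_force: [-0.7, -0.1, -0.8]
width: 87.8
grasp_force: 0.0
```

```bash
python3 -c "
from h import *
where();delta([-86,15,245],30)"
```

```text
t 3.2 box [-88.4  12.7 282.2] F [-0.7 -0.1 -0.8] q [ 0.39  0.22  1.88 -0.47  1.33  2.21] w 87.77102046884558
delta [  2.8 -20.6  31.1] turn [-0.     0.01   0.006]
```

servo_tool --deltas '[[[1, -8, 12], [0, 0, 0]], [[2, -16, 24], [0, 0, 0]], [[2, -21, 33], [0, 0, 0]], [[2, -21, 33], [0, 0, 0]]]'

```text
t: 3.53
ee_pos: [447.8, 50.4, 246.3]
orientation: [2.619, -0.092, -0.033]
ft_force: [-0.8, -0.1, 0.7]
width: 87.4
grasp_force: 0.0
```

servo_tool --deltas '[[[0, -4, 7], [0, 0, 0]], [[0, -8, 14], [0, 0, 0]], [[0, -10, 17], [0, 0, 0]], [[0, -10, 17], [0, 0, 0]]]'

```text
t: 3.87
ee_pos: [449.2, 51.8, 227.3]
orientation: [2.62, -0.091, -0.028]
ft_force: [0.6, -0.4, 5.5]
width: 87.7
grasp_force: 2.6
```

```bash
python3 -c "
from h import *
where();delta([-86,15,199],30)
a=get_image('wrist');cv2.imwrite('pics/w2.png',a['frame'])"
```

```text
t 3.8667 box [-83.1  17.4 227.3] F [ 0.6 -0.4  5.5] q [ 0.4   0.3   1.92 -0.49  1.22  2.28] w 87.6967730868804
delta [ -2.8 -12.   25.8] turn [-0.003  0.001  0.004]
```

View pics/w2.png

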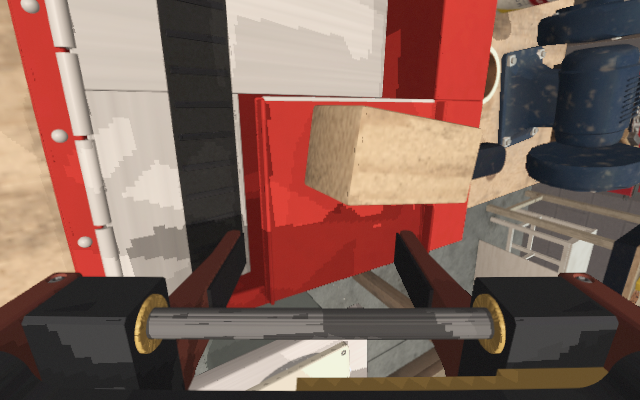

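The press finger is on the strip at about (235,235) and the flap is starting to open. The push finger at (400,235) is lined up behind the offcut's middle. Next I press further down.

servo_tool --deltas '[[[-1, -4, 7], [0, 0, 0]], [[-1, -8, 14], [0, 0, 0]], [[-2, -12, 21], [0, 0, 0]], [[-2, -14, 25], [0, 0, 0]], [[-2, -14, 25], [0, 0, 0]]]'

```text
t: 4.33
ee_pos: [446.4, 50.8, 198.5]
orientation: [2.618, -0.091, -0.03]
ft_force: [2.2, -3.8, 5.2]
width: 87.8
grasp_force: 2.8
```

```bash
python3 -c "
from h import *
where();delta([-86,15,199],30)
a=get_image('wrist');cv2.imwrite('pics/w3.png',a['frame'])
C=cloud(a);b=get_image('top');
for n,p in(('w',a),('t',b)):
    C=cloud(p);Q=B.inv().apply((C-O).reshape(-1,3)).reshape(C.shape)
    m=(p['depth']>0)&(Q[...,0]>15)&(Q[...,0]<75)&(Q[...,1]>20)&(Q[...,1]<105)&(Q[...,2]<225)&(Q[...,2]>60)
    if m.sum()>20: f=np.polyfit(Q[m][:,1],Q[m][:,2],1);print(n,m.sum(),'flap',np.arctan(f[0]),np.std(Q[m][:,2]-np.polyval(f,Q[m][:,1])))
"
```

```text
t 4.3333 box [-85.9  16.3 198.5] F [ 2.2 -3.8  5.2] q [ 0.4   0.34  1.95 -0.5   1.16  2.31] w 87.81876908865516
delta [-0.2  1.4  0.2] turn [-0.001  0.002  0.005]
w 8845 flap 0.6340358045363795 0.9909692948015363
t 318 flap 0.6275699876154921 3.532016532985844
```

View pics/w3.png

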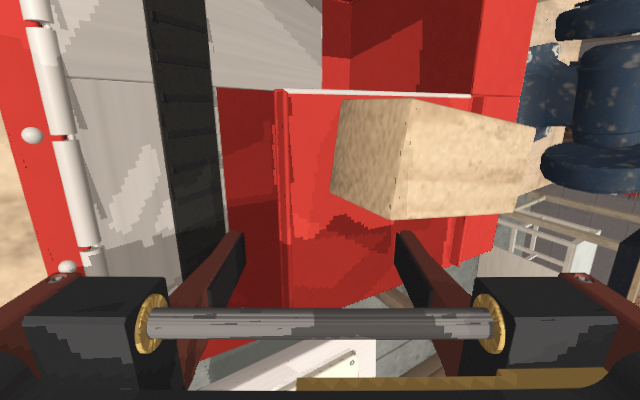

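The flap is open about 0.63 rad with the offcut still on the ledge, and the push finger at (400,235) is behind it. Next I push along +x.

servo_tool --deltas '[[[6, 1, 0], [0, 0, 0]], [[12, 1, 0], [0, 0, 0]], [[18, 1, 0], [0, 0, 0]], [[24, 1, 0], [0, 0, 0]], [[30, 1, 0], [0, 0, 0]]]'

```text
t: 4.85
ee_pos: [474.9, 47.6, 198.7]
orientation: [2.618, -0.091, -0.036]
ft_force: [-4.9, -4.4, 4.7]
width: 88.0
grasp_force: 3.2
```

```bash
cat > s.py <<'E'
from h import *
where()
b=get_image('top');C=cloud(b)
for s in finder.silhouettes('offcut',b)[:2]:
    m=s['mask']&(C[...,2]>252)&(C[...,2]<270)
    if m.sum()>10: P=C[m];print(rect(P),np.round(B.inv().apply(np.append(rect(P)[0],0)-O),1))
p=b;Q=B.inv().apply((C-O).reshape(-1,3)).reshape(C.shape)
m=(p['depth']>0)&(Q[...,0]>15)&(Q[...,0]<75)&(Q[...,1]>30)&(Q[...,1]<105)&(Q[...,2]<225)&(Q[...,2]>60)
if m.sum()>20: f=np.polyfit(Q[m][:,1],Q[m][:,2],1);print(m.sum(),'flap',np.arctan(f[0]))
E
python3 s.py
```

```text
t 4.85 box [-57.2  15.2 198.7] F [-4.9 -4.4  4.7] q [ 0.37  0.37  1.89 -0.51  1.17  2.28] w 88.00833769899725
((500.9988098144531, -17.321060180664062), (51.0745735168457, 47.11780548095703), 79.24034881591797) [-26.4 -47.7   0. ]
233 flap 0.6262520080789469
```

servo_tool --deltas '[[[6, 0, 0], [0, 0, 0]], [[12, 0, 0], [0, 0, 0]], [[18, 0, 0], [0, 0, 0]], [[24, 0, 0], [0, 0, 0]], [[30, 0, 0], [0, 0, 0]]]'

```text
t: 5.37
ee_pos: [504.8, 45.6, 198.5]
orientation: [2.618, -0.091, -0.035]
ft_force: [-5.4, -2.9, 4.5]
width: 87.9
grasp_force: 3.3
```

```bash
python3 s.py; python3 -c "
from h import *
a=get_image('wrist');cv2.imwrite('pics/w4.png',a['frame'])"
```

```text
t 5.3667 box [-27.2  15.4 198.5] F [-5.4 -2.9  4.5] q [ 0.35  0.41  1.83 -0.51  1.19  2.25] w 87.88299452796534
((532.4263916015625, -17.04979705810547), (55.16790008544922, 46.568233489990234), 82.3400650024414) [  4.9 -45.1   0. ]
99 flap 0.6543884410096241
```

View pics/w4.png

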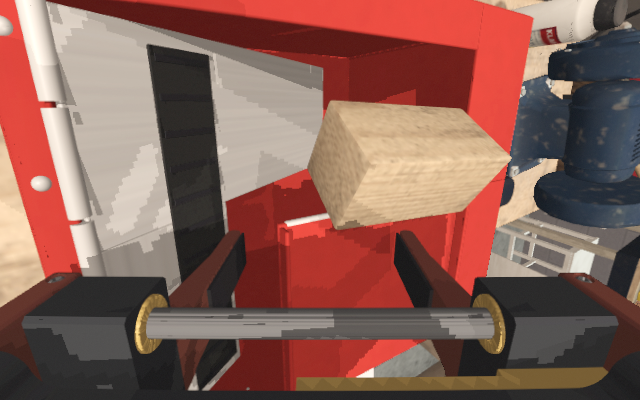

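The offcut at about (405,160) is straddling the sill and starting to tip over. The flap is held open at about 0.65 rad, so I keep pushing.

servo_tool --deltas '[[[5, 0, 0], [0, 0, 0]], [[10, 0, 0], [0, 0, 0]], [[15, 0, 0], [0, 0, 0]], [[20, 0, 0], [0, 0, 0]], [[25, 0, 0], [0, 0, 0]]]'

```text
t: 5.93
ee_pos: [530.6, 44.1, 198.3]
orientation: [2.618, -0.091, -0.034]
ft_force: [-4.6, -3.2, 4.2]
width: 88.0
grasp_force: 2.9
```

servo_tool --deltas '[[[0, 0, 0], [0, 0, 0]], [[0, 0, 0], [0, 0, 0]], [[0, 0, 0], [0, 0, 0]], [[0, 0, 0], [0, 0, 0]], [[0, 0, 0], [0, 0, 0]]]'

```text
t: 6.35
ee_pos: [531.4, 44.0, 198.5]
orientation: [2.618, -0.091, -0.03]
ft_force: [-0.1, -5.6, 3.7]
width: 87.5
grasp_force: 3.0
```

```bash
python3 s.py; python3 -c "
from h import *
a=get_image('wrist');cv2.imwrite('pics/w5.png',a['frame'])"
```

```text
t 6.35 box [ -0.6  15.7 198.5] F [-0.1 -5.6  3.7] q [ 0.33  0.44  1.78 -0.52  1.19  2.23] w 87.49710441968038
33 flap 0.6923300698197111
```

View pics/w5.png

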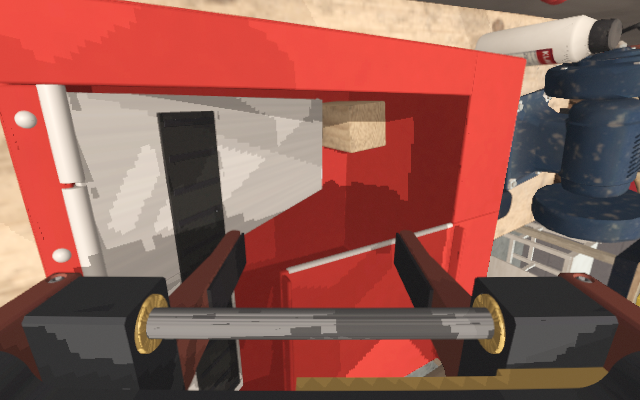

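The offcut shows at (355,127), down in the box and partly hidden below the flap's edge. I'll check its depth.

```bash
python3 -c "
from h import *
a=get_image('wrist');Q=B.inv().apply((cloud(a)-O).reshape(-1,3)).reshape(400,640,3)
for u,v in((345,110),(375,110),(335,140),(375,145),(300,150)):print(u,v,np.round(Q[v,u]))
where()"
```

```text
345 110 [ 73. -71.  93.]
375 110 [  73. -103.   99.]
335 140 [ 43. -75.  71.]
375 145 [  39. -106.   99.]
300 150 [ 43. -10. 122.]
t 6.55 box [ -0.6  15.7 198.5] F [ 0.2 -5.6  2.3] q [ 0.33  0.44  1.78 -0.52  1.19  2.23] w 87.97932817893934
```

The offcut rests on end with its top at about 98 mm, so its centre is near 53 mm, well inside the box. I come straight up so the flap follows the finger shut.

servo_tool --deltas '[[[0, 4, -7], [0, 0, 0]], [[0, 8, -14], [0, 0, 0]], [[0, 12, -21], [0, 0, 0]], [[0, 16, -28], [0, 0, 0]], [[0, 20, -35], [0, 0, 0]]]'

```text
t: 6.97
ee_pos: [531.5, 44.8, 239.4]
orientation: [2.62, -0.091, -0.03]
ft_force: [0.1, -2.0, 2.6]
width: 87.9
grasp_force: 1.7
```

servo_tool --deltas '[[[0, 5, -9], [0, 0, 0]], [[0, 15, -26], [0, 0, 0]], [[0, 30, -52], [0, 0, 0]], [[0, 45, -78], [0, 0, 0]], [[0, 60, -104], [0, 0, 0]]]'

```text
t: 7.38
ee_pos: [531.5, 45.1, 360.0]
orientation: [2.621, -0.09, -0.031]
ft_force: [1.4, 0.3, 0.3]
width: 87.6
grasp_force: 0.0
```

servo_tool --deltas '[[[-25, 5, -9], [0, 0, 0]], [[-50, 10, -17], [0, 0, 0]], [[-75, 10, -17], [0, 0, 0]], [[-75, 10, -17], [0, 0, 0]], [[-75, 10, -17], [0, 0, 0]]]'

```text
t: 7.8
ee_pos: [456.5, 50.1, 379.3]
orientation: [2.621, -0.089, -0.029]
ft_force: [1.4, -0.6, -0.2]
width: 88.1
grasp_force: 0.0
```

```bash
python3 -c "
from h import *
where()
a=get_image('wrist');cv2.imwrite('pics/w6.png',a['frame']);Q=B.inv().apply((cloud(a)-O).reshape(-1,3)).reshape(400,640,3)
m=(a['depth']>0)&(Q[...,0]>10)&(Q[...,0]<75)&(Q[...,1]>-75)&(Q[...,1]<105)&(Q[...,2]<300)
f=np.polyfit(Q[m][:,1],Q[m][:,2],1);print(m.sum(),'flap',np.arctan(f[0]),np.polyval(f,-20))"
```

```text
t 7.8 box [-75.7  16.3 379.3] F [ 1.4 -0.6 -0.2] q [ 0.39  0.13  1.75 -0.46  1.51  2.11] w 88.05061090997818
15246 flap 0.005788942300421322 215.05916997717736
```

View pics/w6.png

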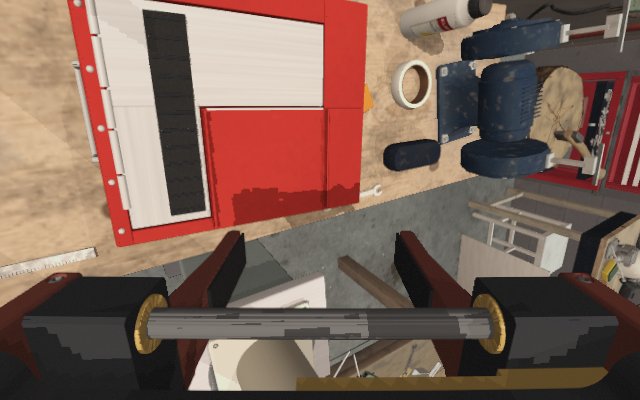

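The flap is shut (0.006 rad, at 215 mm), the ledge is empty around (265,165), and the robot is clear and touching nothing.

```bash
python3 -c "
from workcell import close_job
print(close_job())"
```

```text
the job is handed in; nothing more can be done
None
```

I held the flap open at about 0.63–0.69 rad and pushed the offcut over the sill into the box; the flap is shut again, the arm is clear, no bystander was touched as far as I saw, and the job was handed in at about 8 s (no verdict was returned).

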